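Spin the soldering turntable and stop it with the joint facing the torch

TASK

See that the bangle on the soldering turntable runs true: with a fingertip flick the turntable into a brisk spin, either way round, and take the finger away so that it runs untouched for at least three seconds and at least one full turn. While it is still turning, lay a fingertip on its rim and stop it with the bangle's green-fluxed joint facing the torch nozzle; get it first time, without letting it come to rest anywhere else, then take the finger away and leave it standing so. Grasp and lift nothing, do not touch the bangle, and leave everything else on the bench where it is.

Things in the scene. Friction and masses are not known exactly. Their poses are not given: they have to be found in the camera images.
- turntable: rotary soldering turntable, fixed to the bench, 220 mm across and 90 mm tall without pins. Origin at bench height on its vertical spin axis; its own x axis is only the zero of the wheel's joint. A dark foot (144 mm across, 8 mm tall at its edge, 24 mm tall 22 mm from the axis) and a column 50 mm across carry the wheel
- wheel (a joint): turn of the turntable's wheel on its ball bearing, rad, counted on past full turns, positive anticlockwise seen from above, 0 at the start. Inertia about 0.005 kg m2. It loses about 0.3 rad/s each second (spread 0.24 to 0.38): flicked to a brisk 3 rad/s it runs some 10 s, about two turns. A few newtons of fingertip on the rim stop it within a few degrees; lift off straight up or it is dragged
- axis (a point): point on the spin axis 75 mm above the bench, level with the wheel's flat top rim. The wheel is an aluminium disc 164 mm across, 12 mm thick; a round pale ceramic plate 104 mm across stands on it, 15 mm higher, so the bare rim to brake on runs from 52 to 82 mm from the axis
- lobe (a point): point on the top of one of the wheel's six finger lobes, 96 mm from the axis, 75 mm above the bench; turns with the wheel. The lobes are flat radial tongues, 28 mm wide with round ends, 12 mm thick, tops flush with the rim, at 60 degree steps, standing out from the disc to 110 mm from the axis; one is flicked by pushing its side
- seam (a point): top of the bangle's joint, a bright green patch of flux 20 mm long, 30 mm from the bangle's middle, 98 mm above the bench; turns with the wheel. This is what must face the torch
- bangle_mid (a point): middle of the silver bangle: a loose ring 66 mm outside, 54 mm inside, 8 mm high, 60 g, lying on the ceramic plate around three thin pins that stand 16 mm above the plate; it rides round with the wheel
- torch: red hand torch, unlit, clamped in a fixed stand right of the turntable, aimed at the bangle. Origin at bench height on the turntable's spin axis (not in the stand); x axis level, from the spin axis to the nozzle: the joint faces the torch when it lies on this x axis. Along it the stand's foot (100 mm across) is 262 mm and the torch's back end 290 mm from the spin axis; stand 250 mm tall
- nozzle (a point): middle of the torch's nozzle opening, 125 mm from the spin axis and 137 mm above the bench
- charcoal: bystander, loose: black charcoal soldering block, 60 x 100 x 30 mm, beyond the turntable
- flux_jar: bystander, loose: amber glass jar with white lid, 52 mm across, 58 mm tall, beyond the turntable to the left
- bench_block: bystander, loose: flat polished steel block, 75 x 75 x 22 mm, left of the turntable
- tweezers: bystander, loose: soldering tweezers with wooden grips, 165 mm long, 8 mm high, lying flat near the robot on the right
- pliers: bystander, loose: blue-handled pliers, 165 mm long, 14 mm high, lying flat on the left
- mandrel: bystander, loose: tapered steel ring stick on a round foot, 64 mm across, 158 mm tall, far right
Things that resemble listed ones, but are neither listed nor needed, are in the scene too. Leave any purple or yellow look-alike of the torch alone.

How it is judged (in metres and radians):
On the way, in this order (a step that is already met when the one before it is completed fails the run):
1. flicked: the wheel runs untouched, faster than 0.8 rad/s, for 2.9 s ((velocity of joint wheel above 0.8 rad/s or velocity of joint wheel below -0.8 rad/s) and contact force between the fingers and turntable below 0.01 N), for 2.9 s.
2. after at least a full turn in all, a fingertip on the turntable has stopped it with the joint facing the torch (within about 19 degrees) ((value of joint wheel above 6.28 rad or value of joint wheel below -6.28 rad) and contact force between the fingers and turntable above 0.2 N and velocity of joint wheel between -0.05 and 0.05 rad/s and y of seam in the frame of torch between -0.01 and 0.01 m and x of seam in the frame of torch above 0.01 m), for 0.1 s.
At the end, for the whole second after the job is handed in: The wheel stands still (under 0.03 rad/s) with the green joint within 10 mm of the line from the spin axis to the torch, on the torch's side (about 19 degrees); the bangle lies flat on the plate within 6 mm of the axis; no bystander has moved 20 mm (y of seam in the frame of torch between -0.01 and 0.01 m and x of seam in the frame of torch above 0.01 m and velocity of joint wheel between -0.03 and 0.03 rad/s and horizontal distance between bangle_mid and axis below 0.006 m and height (world z) of bangle_mid between 0.088 and 0.1 m and angle between bangle_mid's own z axis and vertical below 0.1 rad and distance of each of charcoal, flux_jar, bench_block, tweezers, pliers, mandrel from where it was at the start of the episode below 0.02 m); the robot touches nothing.
It fails at once if after a full turn the wheel came to rest (under 0.02 rad/s) with the joint not facing the torch ((value of joint wheel above 6.28 rad or value of joint wheel below -6.28 rad) and velocity of joint wheel between -0.02 and 0.02 rad/s and not (y of seam in the frame of torch between -0.01 and 0.01 m and x of seam in the frame of torch above 0.01 m)).
It fails at once if a finger touched the bangle (contact force between the fingers and bangle above 0.2 N).
It fails at once if the bangle was lifted, tipped or knocked off centre (not (horizontal distance between bangle_mid and axis below 0.006 m and height (world z) of bangle_mid between 0.088 and 0.1 m and angle between bangle_mid's own z axis and vertical below 0.1 rad)).
It fails at once if a bystander was moved, lifted or carried (distance of any of charcoal, flux_jar, bench_block, tweezers, pliers, mandrel from where it was at the start of the episode above 0.02 m).
It also fails if it takes over 58 s, if anything falls off the work surface, if the arm or the gripper's body presses on something with over 40 N, if the wrist force passes 120 N, or if a joint passes its speed limit or range.

ROBOT

A 6-joint arm with a two-finger parallel gripper is mounted at the origin on the work surface. World frame = base frame: x ahead of the robot, y to its left, z up, the work surface at z = 0. Lengths are in mm, angles in rad, forces in N, time in s.
With the tool pointing down it reaches from about 400 to 925 mm from the base axis. Payload 12.5 kg.
Tool frame: the origin (TCP) lies on the centre line of the jaws, within the pads' length; the fingertips stand 19 mm ahead of it and the grasp point (between the pads) is the TCP; z points along the fingers, y is the line along which they close (so a half turn about z gives the same grasp; the last joint's range is limited). The gripper opens to 95 mm and grips with 3 to 60 N. Pads are 20 mm wide; open, the fingers measure 119 mm over their backs; the gripper's body (75 mm by 180 mm) begins 59 mm behind the grasp point.
Start: joints at [-1.45, 0.491, 1.559, -0, 1.092, -0.106], TCP at [140.56, -609.005, 233.661] pointing down, gripper open.
Joint ranges: [-3.1, 3.1], [-0.84, 2.19], [0.05, 2.79], [-1.13, 4.28], [0.06, 2.93], [-2.69, 2.69]. Speed limits (rad/s): [2.22, 2.22, 2.79, 3.14, 3.14, 3.14].

INTERFACE

Orientations are given as [roll, pitch, yaw] about the fixed x, y, z axes, in that order (R = Rz(yaw) Ry(pitch) Rx(roll)).
In Python, from cell import state, read_camera, job_done gives the robot as it stands.
- The arm moves only by the tool arm_command, never from a script. Its argument "deltas" is a list of rows, each an object of numbers: "dx", "dy", "dz": the shift along the world's x, y, z in m; "yaw": the turn about the world's z in degrees. In form: [{"dx": .., "dy": .., "dz": .., "yaw": ..}, ...]. A call has 1 to 20 rows; each row shifts and turns the commanded pose from where the row before left it; what a row does not reach is not made up. A row lasts 1/10 s, in which the tool goes at most 50 mm and 8.59 degrees, less where a joint would pass 70% of its speed; a pose out of reach is approached as far as the arm can. A call with a gripper value outside its range is refused whole. "gripper" is the finger opening in m, from 0 to 0.0951, set as the call begins (left out, the last holds). The fingers move at their own pace and stop on an object; the grip force is fixed at half the most. Time passes only in rows, so rows that do not move let the fingers close. It gives the time, the measured TCP pose, the force, the opening and the grip force at its end, in the units of the state.
- state(): the state, without advancing time (a new reading comes with each control period).
- read_camera(name): name is "scene" or "top" or "wrist"; returns a dict with "color" (420x560x3 uint8, red, green, blue), "range_z" (420x560 float32, mm along the optical axis (not along the pixel's ray), 0 where there is no reading), "fx", "fy", "cx", "cy" (pixels), "extrinsics" (4x4, takes a point from camera to world coordinates). Camera axes: x right, y up, looking along -z (the intrinsics and any distortion apply to the point x, -y, -z); pixel columns grow to the right and rows downward; lengths in mm; the calibration is good to about 2 mm. A picture is of the moment at which its call begins.
- job_done(): hands the job in; it is judged then, once.
The state is a dict: "t": time; "joints": joint angles; "qvel": joint speeds; "tau": joint torques, N m; "eef_pos": TCP position; "tcp_rot": TCP orientation; "ft_force": force on the tool from outside, world axes, zero at the start; "moment": the same for the moment, N m; "opening": opening from 0.0 (shut) to 1.0 (fully open); "grip_force": force on a finger pad.
Only numpy, scipy, OpenCV 4.12 (cv2) and the standard library are available. Lean on these libraries where they do the work, as an engineer would, in place of code of your own. Each camera call takes 0.05 s, during which the arm holds its last target. There are 200 camera calls.

## Working session

There is one attempt and no reset: what is moved stays moved. The work goes in short steps, Python scripts to look and compute and a tool call to move; the robot and the scene stay as the last step left them, time stands still between calls to the robot, and variables do not carry over. Pictures are saved under pics/ and viewed, at most 10 in all, crops included, and the job is handed in when it is done.

Besides the shell and the picture viewer there is one more tool, called after "Request:" by a JSON object that holds its "api" and its "payload", one argument or row to a line. arm_command: Moves the arm, as the interface text tells. Its arguments: {"type":"object","properties":{"deltas":{"type":"array"},"gripper":{"type":"number"}},"required":["deltas"]}

```bash
mkdir -p pics; cat > h.py <<'E'
import numpy as np, cv2
from cell import state, read_camera, job_done
def save(c,n,box=None,k=1):
    im=c["color"][:,:,::-1]
    if box: im=im[box[1]:box[3],box[0]:box[2]]
    cv2.imwrite("pics/"+n+".png",cv2.resize(im,None,fx=k,fy=k,interpolation=cv2.INTER_CUBIC))
def ray(c,u,v,z=None):
    E=np.array(c["extrinsics"]); d=np.array([(u-c["cx"])/c["fx"],-(v-c["cy"])/c["fy"],-1.0])
    D=E[:3,:3]@d; o=E[:3,3]
    if z is None: return o+D*c["range_z"][int(v),int(u)]
    return o+D*((z-o[2])/D[2])
E
python3 - <<'E'
from h import *
for n in("top","scene"):
    c=read_camera(n); save(c,n); print(c["fx"],np.round(c["extrinsics"],3).tolist())
    np.savez(n+".npz",**c)
print(state())
E
```

```text
432.41259332618205 [[-0.017, 0.995, -0.095, 301.384], [-1.0, -0.016, 0.008, 52.617], [0.007, 0.095, 0.995, 1532.104], [0.0, 0.0, 0.0, 1.0]]
383.89001422051496 [[-0.553, -0.661, 0.506, 1042.369], [0.833, -0.449, 0.324, 397.885], [0.013, 0.601, 0.799, 995.879], [0.0, 0.0, 0.0, 1.0]]
{'t': 0.1, 'joints': array([-1.44961565e+00,  4.91489806e-01,  1.55938787e+00, -2.85870050e-06,
        1.09171583e+00, -1.05580873e-01]), 'qvel': array([ 0.00096933, -0.0001555 , -0.00307848,  0.00086198, -0.00110274,
       -0.00078513]), 'tau': array([ 3.60492209e-03, -6.13625336e+01, -2.58606952e+01,  6.94590295e-02,
        4.70342254e-02, -5.18751915e-05]), 'eef_pos': array([ 140.52331465, -608.7923658 ,  233.12628438]), 'tcp_rot': array([-3.14059710e+00, -1.02953546e-04,  2.26762814e-01]), 'ft_force': array([-0.86395703, -0.27322158, -0.03725691]), 'moment': array([0.02631732, 0.00343574, 0.00352003]), 'grip_force': 0.0, 'opening': 0.9980742191766989}
```

View pics/top.png

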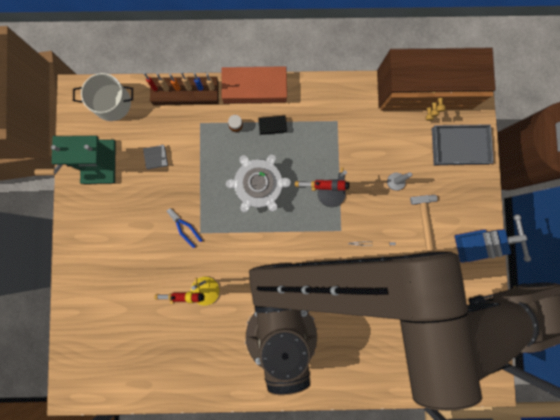

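View pics/scene.png

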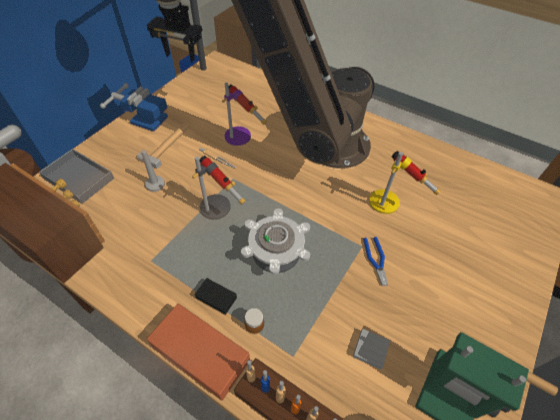

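Top view: turntable at (259,183), with the grey-stand torch at (330,185) and its nozzle at about (297,184). The look-alikes are the yellow-stand torch at top (205,290) and the purple-stand torch at scene (237,135). I choose the grey-stand one because it is right of the turntable and aimed at it. I'll check it in a close crop.

```bash
python3 - <<'E'
from h import *
c=dict(np.load("top.npz")); save(c,"crop",(215,135,355,235),5.7)
im=c["color"].astype(int)
g=(im[:,:,1]>im[:,:,0]+50)&(im[:,:,1]>im[:,:,2]+40); g[:, :215]=0;g[:,355:]=0
v,u=np.nonzero(g); print("green",u.mean(),v.mean(),len(u), ray(c,u.mean(),v.mean(),98))
print(ray(c,259,183,75), ray(c,297,184,137))
# plane-height mask: points at z 65..85
V,U=np.mgrid[130:240,215:310]; P=np.array([ray(c,a,b) for a,b in zip(U.ravel(),V.ravel())])
for lo,hi in((68,82),(84,96)):
  m=(P[:,2]>lo)&(P[:,2]<hi)&(np.hypot(P[:,0]-ray(c,259,183,75)[0],P[:,1]-ray(c,259,183,75)[1])<125)
  (x,y),r=cv2.minEnclosingCircle(P[m][:,:2].astype(np.float32)); print(m.sum(),x,y,r)
E
```

```text
green 261.5 173.75 8 [549.2553313   58.17829424  98.        ]
[521.52238437  67.27075396  75.        ] [506.8945977  -57.11158633 137.        ]
1391 523.49169921875 71.13457489013672 109.66241455078125
639 520.608642578125 74.14546966552734 95.95230865478516
```

View pics/crop.png

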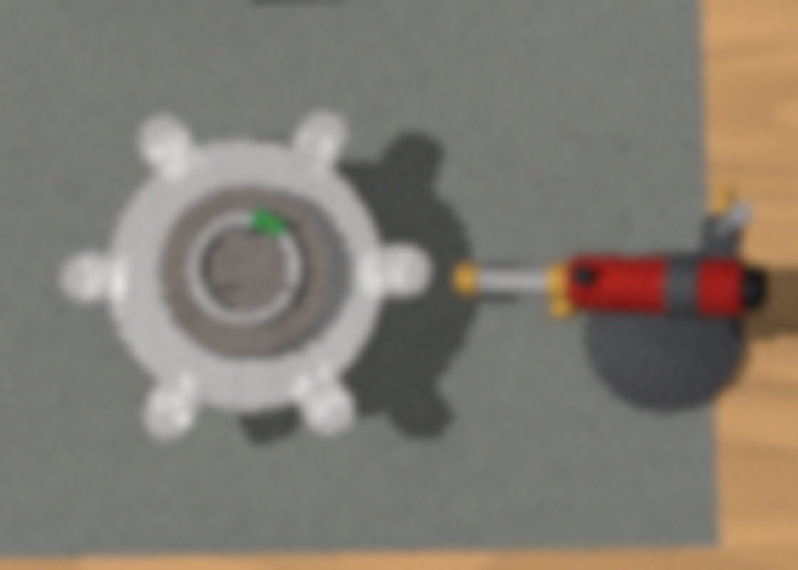

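The crop shows the green joint at top px (262,174) and the red torch in its grey stand, with the nozzle at (296,184), so the choice holds. The axis is near (521,70). The seam sits at about -22° and the torch at about -97°. Lobes are at about 91°, 30°, 150° and so on. My plan is to flick the left lobe clockwise and brake on the robot-side rim.

Request:
{"api": "arm_command", "payload": {
  "deltas": [
    {"dz": 0.03},
    {"dz": 0.04},
    {"dz": 0.04},
    {"dz": 0.04,"dx": 0.012,"dy": 0.016},
    {"dz": 0.04,"dx": 0.025,"dy": 0.033,"yaw": -1},
    {"dx": 0.025,"dy": 0.033,"yaw": -1},
    {"dx": 0.025,"dy": 0.033,"yaw": -1},
    {"dx": 0.025,"dy": 0.033,"yaw": -1},
    {"dx": 0.025,"dy": 0.033,"yaw": -1},
    {"dx": 0.025,"dy": 0.033,"yaw": -1},
    {"dx": 0.025,"dy": 0.033,"yaw": -1},
    {"dx": 0.025,"dy": 0.033,"yaw": -1},
    {"dx": 0.025,"dy": 0.033,"yaw": -1},
    {"dx": 0.025,"dy": 0.033,"yaw": -1},
    {"dx": 0.025,"dy": 0.033,"yaw": -1},
    {"dx": 0.025,"dy": 0.033,"yaw": -1},
    {"dy": 0.036,"yaw": -1}
  ],
  "gripper": 0
}}

```text
$.deltas[0]: bad value
```

```bash
cat >> h.py <<'E'
AX=np.array([521.5,70.0])
def seam(n="scene",c=None):
    c=c or read_camera(n); im=c["color"].astype(np.int32)
    m=((im[:,:,1]>im[:,:,0]+35)&(im[:,:,1]>im[:,:,2]+25)).astype(np.uint8)
    v,u=np.nonzero(m)
    P=np.array([ray(c,a,b,98)[:2] for a,b in zip(u,v)]).reshape(-1,2)
    k=np.hypot(*(P-AX).T)<48
    if not k.any(): return None
    p=P[k].mean(0); d=p-AX
    return round(float(np.degrees(np.arctan2(d[1],d[0]))),1),round(float(np.hypot(*d)),1),int(k.sum())
E
python3 - <<'E'
from h import *
for n in("top","scene"):
    c=dict(np.load(n+".npz")); print(n,seam(c=c))
    im=c["color"].astype(int)
    P=[]
    for v in range(420):
        for u in range(560):
            if im[v,u,0]>110 and im[v,u,1]<60 and im[v,u,2]<70:
                p=ray(c,u,v); 
                if 440<p[0]<580 and -260<p[1]<0 and p[2]>60: P.append(p)
    P=np.array(P); print(len(P))
    if len(P):
        m=P.mean(0); w=np.linalg.svd((P-m)[:,:2])[2][0]; print(m,"bearing",np.degrees(np.arctan2(*(m[:2]-AX)[::-1])),"axis dir",np.degrees(np.arctan2(w[1],w[0])))
c=dict(np.load("top.npz"))
for q in [(88,277),(163,143),(322,138),(405,270),(328,405),(170,410)]:
    p=ray(c,215+q[0]/5.7,135+q[1]/5.7,75); d=p[:2]-AX; print(p.round(),np.hypot(*d).round(),np.degrees(np.arctan2(d[1],d[0])).round())
p=ray(c,296.2,183.8,137);print(p)
c=dict(np.load("scene.npz")); print(seam(c=c)); save(c,"sc",(170,140,330,290),5)
E
```

```text
top (-23.7, 30.9, 15)
183
[ 495.10359858 -150.88188145  197.53142758] bearing -96.81479051458633 axis dir -96.6748750829699
scene (-20.4, 34.8, 23)
222
[ 505.50714579 -148.69849798  195.2056358 ] bearing -94.18244704914714 axis dir 80.87608958890935
[521. 164.  75.] 94.0 90.0
[601. 119.  75.] 94.0 31.0
[603.  23.  75.] 94.0 -30.0
[522. -25.  75.] 95.0 -90.0
[442.  23.  75.] 93.0 -149.0
[441. 116.  75.] 93.0 150.0
[507.59403373 -54.51885548 137.        ]
(-20.4, 34.8, 23)
```

View pics/sc.png

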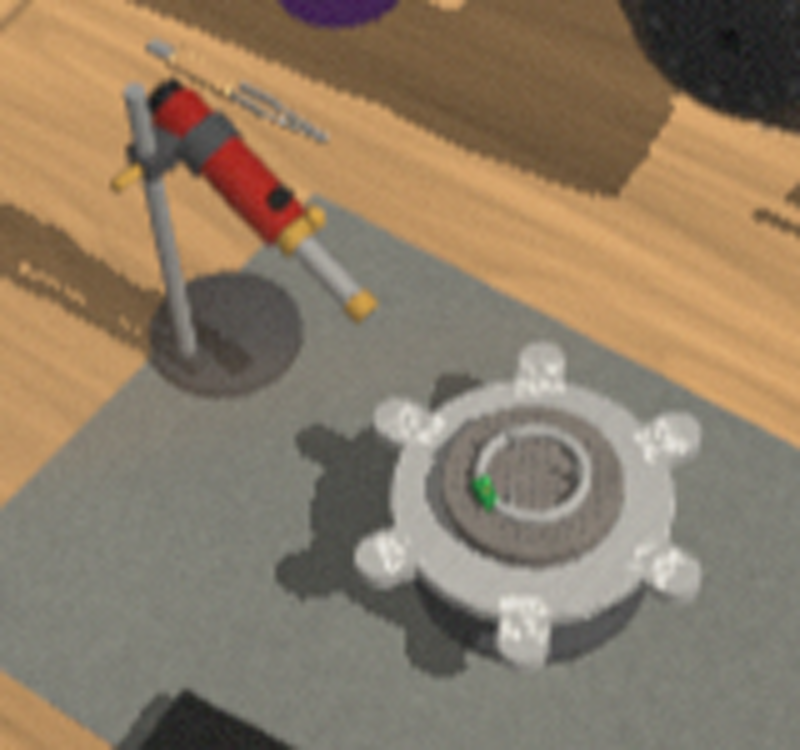

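Scene crop: the grey-stand torch's nozzle is at (362,303) and the green joint at (485,490). The torch bearing is about -96.5°. The move was refused, so I'll resend it with all keys in each row.

Request:
{"api": "arm_command", "payload": {
  "deltas": [
    {"dx": 0,"dy": 0,"dz": 0.03,"yaw": 0},
    {"dx": 0,"dy": 0,"dz": 0.04,"yaw": 0},
    {"dx": 0,"dy": 0,"dz": 0.04,"yaw": 0},
    {"dx": 0.012,"dy": 0.016,"dz": 0.04,"yaw": 0},
    {"dx": 0.025,"dy": 0.033,"dz": 0.03,"yaw": -1},
    {"dx": 0.025,"dy": 0.033,"dz": 0,"yaw": -1},
    {"dx": 0.025,"dy": 0.033,"dz": 0,"yaw": -1},
    {"dx": 0.025,"dy": 0.033,"dz": 0,"yaw": -1},
    {"dx": 0.025,"dy": 0.033,"dz": 0,"yaw": -1},
    {"dx": 0.025,"dy": 0.033,"dz": 0,"yaw": -1},
    {"dx": 0.025,"dy": 0.033,"dz": 0,"yaw": -1},
    {"dx": 0.025,"dy": 0.033,"dz": 0,"yaw": -1},
    {"dx": 0.025,"dy": 0.033,"dz": 0,"yaw": -1},
    {"dx": 0.025,"dy": 0.033,"dz": 0,"yaw": -1},
    {"dx": 0.025,"dy": 0.033,"dz": 0,"yaw": -1},
    {"dx": 0.025,"dy": 0.033,"dz": 0,"yaw": -1},
    {"dx": 0.025,"dy": 0.033,"dz": 0,"yaw": -1},
    {"dx": 0,"dy": 0.04,"dz": 0,"yaw": 0},
    {"dx": 0,"dy": 0.04,"dz": 0,"yaw": 0}
  ],
  "gripper": 0
}}

```text
t: 2.0
eef_pos: [477.2, -83.1, 412.3]
tcp_rot: [-3.141, 0.001, 0.0]
ft_force: [0.4, -0.5, -0.5]
opening: 0.005
grip_force: 0.0
```

Request:
{"api": "arm_command", "payload": {
  "deltas": [
    {"dx": 0,"dy": 0.04,"dz": 0,"yaw": 0},
    {"dx": 0,"dy": 0.04,"dz": 0,"yaw": 0},
    {"dx": 0,"dy": 0.04,"dz": 0,"yaw": 0},
    {"dx": -0.003,"dy": 0.04,"dz": -0.02,"yaw": 0},
    {"dx": -0.003,"dy": 0.03,"dz": -0.03,"yaw": 0},
    {"dx": -0.003,"dy": 0.03,"dz": -0.03,"yaw": 0},
    {"dx": 0,"dy": 0.03,"dz": -0.03,"yaw": 0},
    {"dx": 0,"dy": 0,"dz": -0.04,"yaw": 0},
    {"dx": 0,"dy": 0,"dz": -0.04,"yaw": 0},
    {"dx": 0,"dy": 0,"dz": -0.04,"yaw": 0},
    {"dx": 0,"dy": 0,"dz": -0.03,"yaw": 0},
    {"dx": 0,"dy": 0,"dz": -0.02,"yaw": 0},
    {"dx": 0,"dy": 0,"dz": 0,"yaw": 0}
  ],
  "gripper": 0
}}

```text
t: 3.3
eef_pos: [466.8, 165.0, 130.7]
tcp_rot: [3.141, 0.005, -0.0]
ft_force: [-0.3, -0.9, -0.1]
opening: 0.005
grip_force: 0.0
```

```bash
python3 - <<'E'
from h import *
c=read_camera("scene"); print(seam(c=c),seam("top"),state()["eef_pos"]); save(c,"near",(200,120,360,300),3.3)
E
```

```text
(-21.1, 34.6, 23) (-22.8, 30.3, 17) [468.15295329 165.29748064 133.30017324]
```

View pics/near.png

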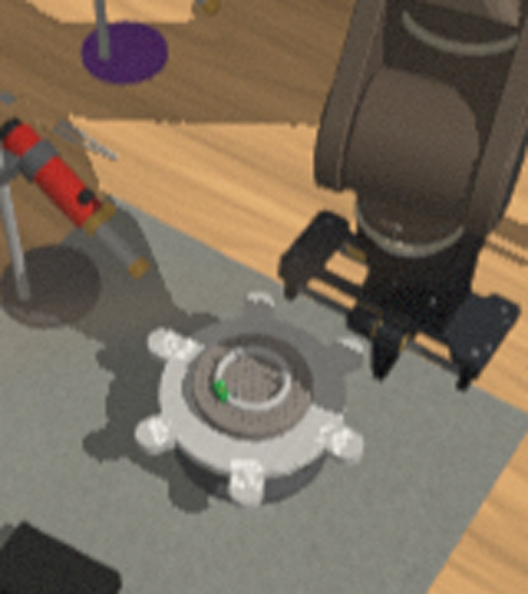

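Near view: the closed fingertip is at crop (385,365), behind the left lobe at (345,440) and clear of the next lobe. Both cameras see the green joint. Now I descend and flick clockwise (+x).

Request:
{"api": "arm_command", "payload": {
  "deltas": [
    {"dx": 0,"dy": 0.005,"dz": -0.03,"yaw": 0},
    {"dx": 0,"dy": 0,"dz": -0.024,"yaw": 0},
    {"dx": 0,"dy": 0,"dz": 0,"yaw": 0},
    {"dx": 0,"dy": 0,"dz": 0,"yaw": 0},
    {"dx": 0.015,"dy": 0,"dz": 0,"yaw": 0},
    {"dx": 0.03,"dy": 0,"dz": 0,"yaw": 0},
    {"dx": 0.03,"dy": 0,"dz": 0,"yaw": 0},
    {"dx": 0.025,"dy": 0.01,"dz": 0,"yaw": 0},
    {"dx": 0.015,"dy": 0.035,"dz": 0.015,"yaw": 0},
    {"dx": 0,"dy": 0.03,"dz": 0.03,"yaw": 0},
    {"dx": 0,"dy": 0.01,"dz": 0.04,"yaw": 0},
    {"dx": 0,"dy": 0,"dz": 0.02,"yaw": 0}
  ],
  "gripper": 0
}}

```text
t: 4.6
eef_pos: [583.8, 257.2, 189.6]
tcp_rot: [-3.14, -0.006, 0.002]
ft_force: [0.1, 0.7, -0.5]
opening: 0.006
grip_force: 0.0
```

```bash
python3 - <<'E'
from h import *
for i in range(4):
    t=state()["t"]; a=seam(); t2=state()["t"]; b=seam("top"); print(t,a,t2,b)
print(state()["eef_pos"])
E
```

```text
4.6 (172.8, 24.5, 22) 4.65 (161.3, 29.6, 18)
4.7 (143.0, 26.0, 23) 4.75 (136.8, 30.6, 16)
4.8 (119.4, 28.8, 19) 4.85 (113.6, 31.5, 15)
4.9 (95.3, 31.5, 20) 4.95 (92.4, 31.9, 15)
[582.71415313 254.86181233 183.23663458]
```

Request:
{"api": "arm_command", "payload": {
  "deltas": [
    {"dx": -0.02,"dy": -0.025,"dz": 0,"yaw": 0},
    {"dx": -0.02,"dy": -0.03,"dz": 0,"yaw": 0},
    {"dx": -0.02,"dy": -0.03,"dz": 0,"yaw": 0},
    {"dx": -0.02,"dy": -0.03,"dz": 0,"yaw": 0},
    {"dx": -0.02,"dy": -0.03,"dz": 0,"yaw": 0},
    {"dx": -0.02,"dy": -0.03,"dz": -0.02,"yaw": 0},
    {"dx": -0.01,"dy": -0.01,"dz": -0.03,"yaw": 0},
    {"dx": 0,"dy": 0,"dz": -0.01,"yaw": 0},
    {"dx": 0,"dy": 0,"dz": 0,"yaw": 0}
  ],
  "gripper": 0
}}

```text
t: 5.9
eef_pos: [453.0, 70.3, 123.0]
tcp_rot: [3.142, 0.003, -0.001]
ft_force: [0.9, 0.0, 0.2]
opening: 0.006
grip_force: 0.0
```

```bash
python3 - <<'E'
from h import *
for i in range(4):
    t=state()["t"]; a=seam(); t2=state()["t"]; b=seam("top"); print(t,a,t2,b)
print(state()["eef_pos"])
c=read_camera("scene"); save(c,"hov",(220,180,340,290),5)
E
```

```text
5.9 (-113.6, 25.2, 23) 5.95 None
6.0 (-137.8, 22.9, 23) 6.05 None
6.1 (-161.7, 24.0, 24) 6.15 None
6.2 (172.8, 24.5, 22) 6.25 None
[453.31623815  70.59366436 124.45061706]
```

View pics/hov.png

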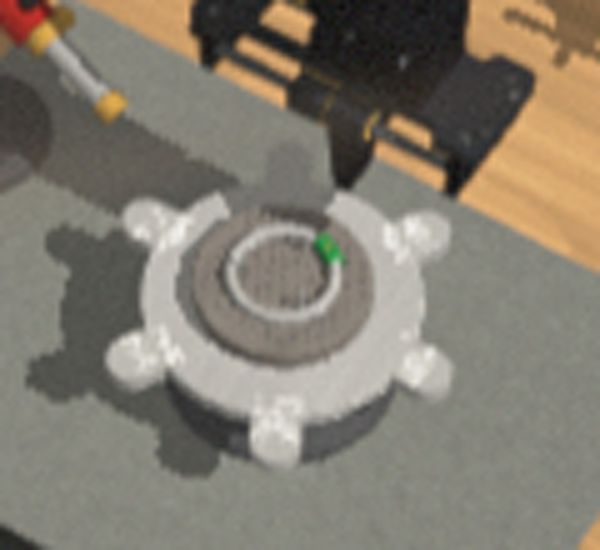

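Hover view: the fingertip is at crop (345,185), above the rim beyond the plate, and the green joint is at (328,247). The wheel runs clockwise at about 3.9 rad/s. I'll lower to just above the rim and measure the slowdown.

Request:
{"api": "arm_command", "payload": {
  "deltas": [
    {"dx": 0,"dy": 0,"dz": -0.01,"yaw": 0},
    {"dx": 0,"dy": 0,"dz": -0.01,"yaw": 0},
    {"dx": 0,"dy": 0,"dz": -0.003,"yaw": 0},
    {"dx": 0,"dy": 0,"dz": 0,"yaw": 0},
    {"dx": 0,"dy": 0,"dz": 0,"yaw": 0}
  ],
  "gripper": 0
}}

```text
t: 6.85
eef_pos: [453.0, 70.2, 100.8]
tcp_rot: [3.141, 0.0, -0.0]
ft_force: [-0.6, 0.0, -0.7]
opening: 0.005
grip_force: 0.0
```

```bash
cat >> h.py <<'E'
import json
def log(n):
    for i in range(n):
        t=state()["t"]; c=read_camera("scene"); globals()['AX']=np.array([521.5,70.]); a=seam(c=c)
        if a:
            p=[a[1]*np.cos(np.radians(a[0])),a[1]*np.sin(np.radians(a[0]))]
            open("log.txt","a").write(json.dumps([t]+p)+"\n")
def fit():
    old=[(4.6,172.8,24.5),(4.7,143,26),(4.8,119.4,28.8),(4.9,95.3,31.5),(5.9,-113.6,25.2),(6.0,-137.8,22.9),(6.1,-161.7,24),(6.2,172.8,24.5)]
    L=[[t,r*np.cos(np.radians(a)),r*np.sin(np.radians(a))] for t,a,r in old]+[json.loads(s) for s in open("log.txt")]
    L=np.array(L); A=np.c_[2*L[:,1:],np.ones(len(L))]
    s=np.linalg.lstsq(A,(L[:,1:]**2).sum(1),rcond=None)[0]; c0=s[:2]; R=np.sqrt(s[2]+c0@c0)
    a=np.arctan2(L[:,2]-c0[1],L[:,1]-c0[0]); t=L[:,0]-4.6
    best=None
    from scipy.optimize import least_squares
    for w in np.arange(3.6,4.4,.05):
        f=lambda p:np.angle(np.exp(1j*(a-(p[0]-p[1]*t+.5*p[2]*t*t))))
        q=least_squares(f,[a[0],w,.3]); 
        if best is None or q.cost<best.cost: best=q
    p=best.x; p[0]=np.angle(np.exp(1j*p[0]))
    if p[0]>0: p[0]-=2*np.pi
    print("c0",c0,"R",R,"p",p,"rms deg",np.degrees(np.sqrt(2*best.cost/len(a))))
    for k in(3,4,5,6):
        tgt=np.radians(-96.5-360*k); r=np.roots([.5*p[2],-p[1],p[0]-tgt])
        if abs(r.imag).max()<1e-9: T=r.real.min(); print(k,"t",T+4.6,"w",p[1]-p[2]*T)
    print(state()["t"],"now",np.degrees(a[-1]))
E
python3 - <<'E'
from h import *
log(6); fit(); s=state(); print(s["eef_pos"],s["ft_force"])
E
```

```text
c0 [6.15368009 2.6850874 ] R 30.222880894883104 p [-3.16389176  4.16461192  0.26491522] rms deg 1.5960153009005613
3 t 9.550217488595962 w 2.8532239391891965
4 t 12.040175611919462 w 2.1935961244294075
5 t 15.723906924027176 w 1.2177196175890046
7.15 now -11.599257645189965
[453.1101904   70.26576462 101.2068211 ] [-0.38394628  0.44646536 -0.5609485 ]
```

Request:
{"api": "arm_command", "payload": {
  "deltas": [
    {"dx": 0,"dy": 0,"dz": 0,"yaw": 0},
    {"dx": 0,"dy": 0,"dz": 0,"yaw": 0},
    {"dx": 0,"dy": 0,"dz": 0,"yaw": 0},
    {"dx": 0,"dy": 0,"dz": 0,"yaw": 0},
    {"dx": 0,"dy": 0,"dz": 0,"yaw": 0},
    {"dx": 0,"dy": 0,"dz": 0,"yaw": 0},
    {"dx": 0,"dy": 0,"dz": 0,"yaw": 0},
    {"dx": 0,"dy": 0,"dz": 0,"yaw": 0},
    {"dx": 0,"dy": 0,"dz": 0,"yaw": 0},
    {"dx": 0,"dy": 0,"dz": 0,"yaw": 0},
    {"dx": 0,"dy": 0,"dz": 0,"yaw": 0},
    {"dx": 0,"dy": 0,"dz": 0,"yaw": 0},
    {"dx": 0,"dy": 0,"dz": 0,"yaw": 0},
    {"dx": 0,"dy": 0,"dz": 0,"yaw": 0},
    {"dx": 0,"dy": 0,"dz": 0,"yaw": 0}
  ],
  "gripper": 0
}}

```text
t: 8.65
eef_pos: [453.0, 70.3, 101.0]
tcp_rot: [3.142, -0.0, -0.0]
ft_force: [0.3, -0.1, 0.1]
opening: 0.008
grip_force: 0.0
```

```bash
python3 - <<'E'
from h import *
log(30); fit(); s=state(); print(s["eef_pos"],s["ft_force"])
E
```

```text
c0 [6.23025918 2.49323518] R 30.369850553297507 p [-3.16874377  4.16810421  0.27258577] rms deg 1.474522248823416
3 t 9.575736359108637 w 2.811789263717953
4 t 12.12543740061653 w 2.116777030833748
5 t 16.122285452086295 w 1.0272931095705489
10.15 now -176.9305716522152
[453.02546481  70.27119607 101.00048676] [ 0.24955052  0.27661488 -0.73637797]
```

Request:
{"api": "arm_command", "payload": {
  "deltas": [
    {"dx": 0,"dy": 0,"dz": -0.002,"yaw": 0},
    {"dx": 0,"dy": 0,"dz": 0,"yaw": 0},
    {"dx": 0,"dy": 0,"dz": 0,"yaw": 0},
    {"dx": 0,"dy": 0,"dz": 0,"yaw": 0},
    {"dx": 0,"dy": 0,"dz": 0,"yaw": 0},
    {"dx": 0,"dy": 0,"dz": 0,"yaw": 0},
    {"dx": 0,"dy": 0,"dz": 0,"yaw": 0},
    {"dx": 0,"dy": 0,"dz": 0,"yaw": 0},
    {"dx": 0,"dy": 0,"dz": 0,"yaw": 0},
    {"dx": 0,"dy": 0,"dz": 0,"yaw": 0},
    {"dx": 0,"dy": 0,"dz": 0,"yaw": 0},
    {"dx": 0,"dy": 0,"dz": 0,"yaw": 0},
    {"dx": 0,"dy": 0,"dz": 0,"yaw": 0},
    {"dx": 0,"dy": 0,"dz": 0,"yaw": 0},
    {"dx": 0,"dy": 0,"dz": 0,"yaw": 0},
    {"dx": 0,"dy": 0,"dz": 0,"yaw": 0},
    {"dx": 0,"dy": 0,"dz": 0,"yaw": 0},
    {"dx": 0,"dy": 0,"dz": 0,"yaw": 0}
  ],
  "gripper": 0
}}

```text
t: 11.95
eef_pos: [453.0, 70.3, 99.0]
tcp_rot: [3.141, 0.0, -0.0]
ft_force: [0.1, -0.6, 0.4]
opening: 0.001
grip_force: 0.0
```

```bash
python3 - <<'E'
from h import *
log(50); fit(); s=state(); print(s["eef_pos"],s["ft_force"])
E
```

```text
c0 [6.26214889 2.56424257] R 30.387272234376237 p [-3.16444022  4.17376461  0.27454175] rms deg 1.5686688155449362
3 t 9.575861678573009 w 2.8076828464883317
4 t 12.133550999811026 w 2.1054903485565517
5 t 16.191142433216896 w 0.9915121024297968
14.45 now 27.680446308368605
[452.99432962  70.24973787  99.00287711] [0.39399786 0.51866691 0.21692923]
```

Request:
{"api": "arm_command", "payload": {
  "deltas": [
    {"dx": 0,"dy": 0,"dz": 0,"yaw": 0},
    {"dx": 0,"dy": 0,"dz": 0,"yaw": 0},
    {"dx": 0,"dy": 0,"dz": 0,"yaw": 0},
    {"dx": 0,"dy": 0,"dz": 0,"yaw": 0},
    {"dx": 0,"dy": 0,"dz": 0,"yaw": 0},
    {"dx": 0,"dy": 0,"dz": 0,"yaw": 0},
    {"dx": 0,"dy": 0,"dz": 0,"yaw": 0},
    {"dx": 0,"dy": 0,"dz": 0,"yaw": 0},
    {"dx": 0,"dy": 0,"dz": 0,"yaw": 0},
    {"dx": 0,"dy": 0,"dz": 0,"yaw": 0},
    {"dx": 0,"dy": 0,"dz": 0,"yaw": 0},
    {"dx": 0,"dy": 0,"dz": 0,"yaw": 0},
    {"dx": 0,"dy": 0,"dz": 0,"yaw": 0},
    {"dx": 0,"dy": 0,"dz": 0,"yaw": 0},
    {"dx": 0,"dy": 0,"dz": 0,"yaw": 0},
    {"dx": 0,"dy": 0,"dz": 0,"yaw": 0},
    {"dx": 0,"dy": 0,"dz": -0.006,"yaw": 0},
    {"dx": 0,"dy": 0,"dz": -0.002,"yaw": 0},
    {"dx": 0,"dy": 0,"dz": 0,"yaw": 0},
    {"dx": 0,"dy": 0,"dz": 0,"yaw": 0}
  ],
  "gripper": 0
}}

```text
t: 16.45
eef_pos: [453.4, 70.4, 94.0]
tcp_rot: [3.142, -0.003, 0.0]
ft_force: [-13.4, 0.1, 61.0]
opening: 0.006
grip_force: 30.3
```

```bash
python3 - <<'E'
from h import *
for i in range(3):
    a=seam(); d=np.array([a[1]*np.cos(np.radians(a[0]))-6.26,a[1]*np.sin(np.radians(a[0]))-2.56]); print(a,np.degrees(np.arctan2(d[1],d[0])),state()["ft_force"],state()["eef_pos"])
save(read_camera("scene"),"stop",(170,140,330,290),5)
E
```

```text
(-91.8, 27.4, 22) -103.37536901755779 [-13.28054127  -0.23411786  60.03555659] [453.42609671  70.34861531  93.94708901]
(-91.8, 27.4, 22) -103.37536901755779 [-12.46843543  -0.43011727  60.84035864] [453.41328449  70.35813807  93.94325649]
(-91.8, 27.4, 22) -103.37536901755779 [-13.05116325   0.0806147   61.17986096] [453.41773661  70.35818083  93.94567326]
```

View pics/stop.png

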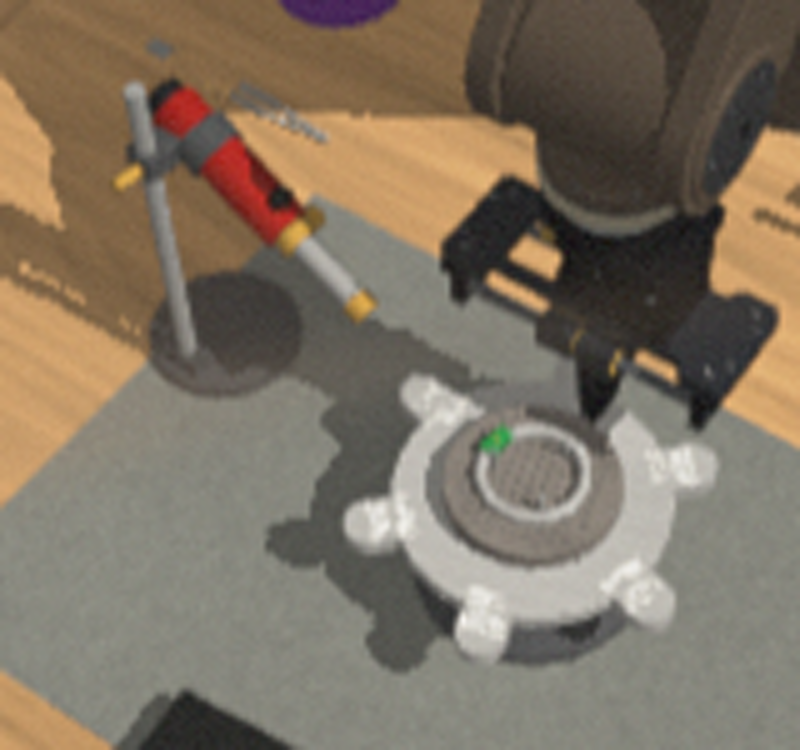

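The wheel is stopped and held. The green joint at crop (496,440) faces the nozzle at (362,303), about -97° to -103° against the torch's -96.5°. Now I lift straight up.

Request:
{"api": "arm_command", "payload": {
  "deltas": [
    {"dx": 0,"dy": 0,"dz": 0.002,"yaw": 0},
    {"dx": 0,"dy": 0,"dz": 0.004,"yaw": 0},
    {"dx": 0,"dy": 0,"dz": 0.015,"yaw": 0},
    {"dx": 0,"dy": 0,"dz": 0.03,"yaw": 0},
    {"dx": 0,"dy": 0,"dz": 0.04,"yaw": 0},
    {"dx": 0,"dy": 0,"dz": 0.04,"yaw": 0},
    {"dx": 0,"dy": 0,"dz": 0.02,"yaw": 0},
    {"dx": 0,"dy": 0,"dz": 0,"yaw": 0},
    {"dx": 0,"dy": 0,"dz": 0,"yaw": 0}
  ],
  "gripper": 0
}}

```text
t: 17.55
eef_pos: [452.7, 70.2, 241.3]
tcp_rot: [3.141, 0.0, -0.0]
ft_force: [-0.8, 0.1, -0.9]
opening: 0.004
grip_force: 0.0
```

```bash
python3 - <<'E'
from h import *
for i in range(3):
    a=seam(); d=np.array([a[1]*np.cos(np.radians(a[0]))-6.26,a[1]*np.sin(np.radians(a[0]))-2.56]); print(a,np.degrees(np.arctan2(d[1],d[0])),seam("top"),state()["ft_force"],state()["eef_pos"])
E
```

```text
(-91.8, 27.4, 22) -103.37536901755779 None [-0.22006377 -0.5201211   0.5078405 ] [452.53084734  70.22511599 240.59155936]
(-91.8, 27.4, 22) -103.37536901755779 None [ 0.01157247 -0.16470959 -0.65182444] [452.64567107  70.25469052 240.75429995]
(-91.8, 27.4, 22) -103.37536901755779 None [-0.89731633  0.24241593 -0.3435841 ] [452.83489407  70.24938096 241.13399645]
```

Standing still and untouched, with the joint on the torch line, so I hand it in.

```bash
python3 -c "
from cell import job_done
print(job_done())"
```

```text
the job is handed in; nothing more can be done
None
```

I flicked the turntable clockwise to about 4 rad/s, and it ran untouched for about 12 s (more than four turns). One fingertip press on the rim then stopped it with the green joint about 7° off the torch line by camera, inside the 19° allowed. The finger was lifted clear and the job handed in; no verdict came back.

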